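# Load the planting kit chest

## Task

Please load the planting kit: lift the green lid of the wooden chest right back until it rests on its stop and let go of it, then lay the aluminium spirit level on the chest's floor and stand the knocked-over seed jar upright in the chest, orange cap on top. Leave the lid resting open, and leave the mug and the blue clip where they are.

Things in the scene. Friction and masses are not known exactly. Their poses are not given: they have to be found in the camera images.
- chest: Open-topped chest of light wood, fixed to the counter, outside 180 (x) x 320 (y) x 95 (z) mm, walls and floor 8 mm thick: 164 x 304 mm and 87 mm deep inside. Origin: centre of its underside on the counter. x points from the front wall (robot side) to the hinged back wall, y along the hinge, z up
- lid (a joint): Hinge angle of the chest's green lid, a 180 x 320 x 8 mm board of 0.35 kg hinged along the top of the back (+x) wall: 0 = shut, 1.85 rad = resting open on its stop, leaning back. Left alone it falls shut below about 1.5 rad and falls back on to its stop above that
- lid_hinge (a point): On the hinge line at the middle of the chest's width, 95.5 mm above the counter and 90 mm behind the chest's origin. Its axes turn with the lid: when the lid is shut they are parallel to the chest's
- lid_handle (a point): Centre of the head (28 mm across, 16 mm thick, on a 12 mm stem) of the black knob on the lid's outer face: 35 mm off that face, 30 mm from the lid's front edge, 150 mm from the hinge line along the lid and 43 mm off it square to the lid. The knob is upright on the shut lid and points away from the robot on the open lid. z along the knob outwards; axes turn with the lid
- jar: Knocked-over seed jar, 76 mm tall: square white body 50 x 50 mm, 58 mm tall, yellow band; round orange cap 40 mm across, 18 mm tall; 0.15 to 0.3 kg. Origin: its middle, on the long axis, 38 mm from foot and from cap top. x runs from foot to cap (level as it lies, up when it stands); y, z square to the flat sides. Starts lying on a flat side, origin 25 mm above the counter
- level: Aluminium spirit level, a bar 180 (x) x 26 (y) x 45 (z) mm with black ends and yellow vials, about 0.24 kg, standing on its long narrow edge. Origin: centre of its underside, x along the bar, z up
- mug: White ceramic mug, 80 mm across and 95 mm high, handle to its +y side, holding five pencils that reach 155 mm high. Origin: centre of its underside. To be left alone
- clip: Blue spring clip, about 125 x 70 x 26 mm, lying flat. Origin: underside at its pivot, x towards the orange jaws. To be left alone
Mind the look-alikes: they are no part of the job. Of the things that look like the level, the smaller one is meant.

How it is judged:
By the outcome, as a careful person would: the job done as asked, in the order asked, and still so for the second after the job is handed in, with the robot touching nothing.
It also fails if it takes over 72 s, if anything falls off the work surface, if the arm or the gripper's body presses on something with over 40 N, if the wrist force passes 120 N, or if a joint passes its speed limit or range.

## Robot

A 6-joint arm with a two-finger parallel gripper is mounted at the origin on the work surface. World frame = base frame: x ahead of the robot, y to its left, z up, the work surface at z = 0. Lengths are in m, angles in rad, forces in N, time in s.
With the tool pointing down it reaches from about 0.3 to 1 m from the base axis. Payload 5.1 kg.
Tool frame: the origin (TCP) lies between the finger pads; the fingertips stand 8 mm ahead of it and the grasp point (between the pads) lies 11 mm behind it (bot.tip_reach is the distance from the TCP to the fingertips, in m); z points along the fingers, y is the line along which they close (so a half turn about z gives the same grasp; the last joint's range is limited). The gripper opens to 95 mm and grips with 3 to 60 N. Pads are 20 mm wide; open, the fingers measure 119 mm over their backs; the gripper's body (75 mm by 180 mm) begins 59 mm behind the grasp point.
Start: joints at [1.143, 0.124, 1.65, -0, 1.367, -0.083], TCP at [0.22, 0.612, 0.223] pointing down, gripper open.
Joint ranges: [-2.61, 2.61], [-1.02, 2.33], [0.03, 2.71], [-1.35, 4.49], [0.32, 2.68], [-2.91, 2.91]. Speed limits (rad/s): [2.57, 2.57, 3.14, 3.14, 3.14, 3.14].

## Interface

Orientations are given as [roll, pitch, yaw] about the fixed x, y, z axes, in that order (R = Rz(yaw) Ry(pitch) Rx(roll)).
In Python, from cell import bot gives the robot as it stands. Calls block until the motion is done:
- bot.goto(position, orientation): joint-space move of the TCP to a pose.
- bot.servo_line(position, rotation=None, velocity=0.15): straight line of the TCP; rotation=None keeps the orientation; velocity is the mean speed in m/s.
- bot.goto_joints(angles): joint-space move.
- bot.release() and bot.gripper_close(): open the fingers fully, or close them until they stop; the grip force is fixed at half the most.
- bot.pause(seconds).
- bot.solve_ik(position, orientation): joint angles nearest the present ones, or None.
- bot.read_camera(name): name is "scene" or "top" or "wrist"; returns a dict with "color" (400x640x3 uint8, blue, green, red), "range_z" (400x640 float32, m along the optical axis (not along the pixel's ray), 0 where there is no reading), "mtx" (3x3 intrinsics, pixels), "D" ([k1, k2, p1, p2, k3] as OpenCV has them; the pictures are not rectified), "pose" (4x4, takes a point from camera to world coordinates). Camera axes: x right, y up, looking along -z (the intrinsics and any distortion apply to the point x, -y, -z); pixel columns grow to the right and rows downward; lengths in m; the calibration is good to about 2 mm. A picture is of the moment at which its call begins.
A pose or a line that the arm cannot do raises bot.IKError and nothing moves.
- bot.finish_job(): hands the job in; it is judged then, once.
Readings, each from a call of its own:
- bot.get_time_s(): time.
- bot.get_qpos(): joint angles.
- bot.get_dq(): joint speeds.
- bot.get_joint_efforts(): joint torques, N m.
- bot.get_ee_pos(): TCP position.
- bot.get_eef_rot(): TCP orientation.
- bot.get_contact_force(): force on the tool from outside, world axes, zero at the start.
- bot.get_torque(): the same for the moment, N m.
- bot.get_opening(): opening from 0.0 (shut) to 1.0 (fully open).
- bot.get_grasp_force(): force on a finger pad.
Only numpy, scipy, OpenCV 4.12 (cv2) and the standard library are available. Lean on these libraries where they do the work, as an engineer would, in place of code of your own. Each camera call takes 0.05 s, during which the arm holds its last target. There are 200 camera calls.

## Working session

There is one attempt and no reset: what is moved stays moved. The work goes in short steps, each a Python script; the robot and the scene stay as the last script left them, time stands still between calls to the robot, and variables do not carry over. Pictures are saved under pics/ and viewed, at most 10 in all, crops included, and the job is handed in when it is done.

```bash
ls; mkdir -p pics; cat > h.py <<'E'
import numpy as np, cv2
from cell import bot
def cloud(c):
    """world xyz for each pixel (HxWx3), nan where no depth"""
    h,w=c["range_z"].shape
    u,v=np.meshgrid(np.arange(w),np.arange(h))
    p=np.stack([u,v],-1).reshape(-1,1,2).astype(np.float64)
    n=cv2.undistortPoints(p,np.array(c["mtx"]),np.array(c["D"])).reshape(h,w,2)
    z=np.where(c["range_z"]>0,c["range_z"],np.nan).astype(float)
    P=np.stack([n[...,0]*z,-n[...,1]*z,-z],-1)
    T=np.array(c["pose"]); return P@T[:3,:3].T+T[:3,3]
E
python3 - <<'E'
from h import *
for n in ("scene","top"):
    c=bot.read_camera(n); cv2.imwrite(f"pics/{n}0.png",c["color"]); np.savez(f"{n}0.npz",**{k:np.array(v) for k,v in c.items()})
    print(n,np.array(c["pose"]).round(3).tolist(),c["D"])
print(bot.get_time_s(),bot.get_eef_rot())
E
```

```text
pics
scene [[-0.265, -0.572, 0.776, 1.94], [0.964, -0.168, 0.205, 0.256], [0.013, 0.803, 0.596, 1.159], [0.0, 0.0, 0.0, 1.0]] [-0.11848447  0.          0.          0.          0.        ]
top [[0.03, 0.996, -0.09, 0.405], [-1.0, 0.03, -0.002, -0.107], [0.001, 0.09, 0.996, 1.864], [0.0, 0.0, 0.0, 1.0]] [-0.0821117  0.         0.         0.         0.       ]
0.1 [-3.13976452e+00 -1.58549148e-04  2.79677138e+00]
```

View pics/scene0.png

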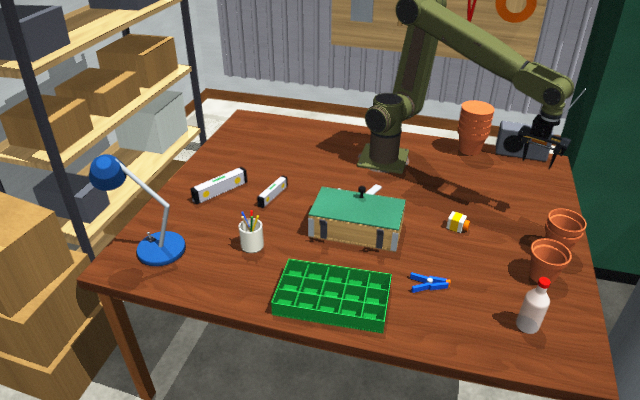

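View pics/top0.png

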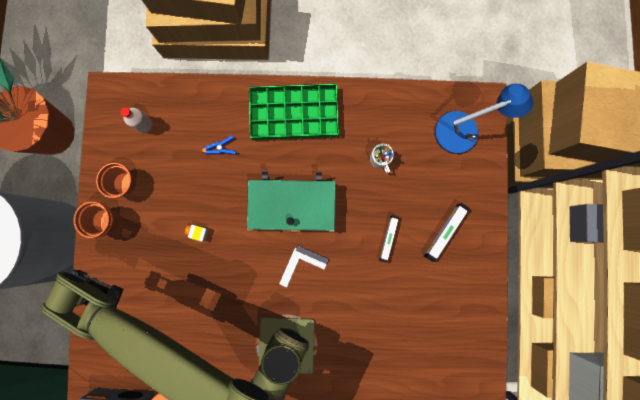

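The top view shows the shut chest at (291,205) with its knob at (291,220), the jar at (197,233) with its cap to the left, the clip at (220,147) and the mug at (382,155). Two things look like the level: a small bar at (390,239) and a large one at (447,232). The small one fits "the smaller one is meant". The scene view shows the same pair at (272,191) and (219,185).

```bash
cat > m.py <<'E'
from h import *
C={n:dict(np.load(f"{n}0.npz")) for n in("scene","top")}
K={n:cloud(c) for n,c in C.items()}
P=K["top"]
for v,u in((239,390),(232,447),(233,197),(205,291),(220,291)): print(u,v,P[v,u].round(3))
def fit(n,box,zlo,zhi,tag,show=True):
    p=K[n].reshape(-1,3); m=(p[:,0]>box[0])&(p[:,0]<box[1])&(p[:,1]>box[2])&(p[:,1]<box[3])&(p[:,2]>zlo)&(p[:,2]<zhi)
    q=p[m]; (cx,cy),(a,b),t=cv2.minAreaRect((q[:,:2]*1000).astype(np.float32))
    print(tag,n,len(q),"c",round(cx,1),round(cy,1),"size",round(a,1),round(b,1),"ang",round(t,1),"z med/max",np.median(q[:,2]).round(4),q[:,2].max().round(4))
    return q
cx=lambda v,u,r:(P[v,u,0]-r,P[v,u,0]+r,P[v,u,1]-r,P[v,u,1]+r)
for n in K:
    fit(n,cx(239,390,.12),.035,.06,"level")
    fit(n,cx(232,447,.14),.025,.1,"big")
    fit(n,cx(233,197,.08),.012,.07,"jar")
    fit(n,cx(233,197,.08),.042,.07,"jartop")
    fit(n,cx(205,291,.22),.092,.112,"lid")
    fit(n,cx(205,291,.2),.125,.16,"knob")
    fit(n,(.3,.9,-.25,.35),-.02,.004,"table")
a=cv2.resize(C["top"]["color"][200:275,360:480],None,fx=5,fy=5)[:, :600]
b=cv2.resize(C["top"]["color"][210:257,180:220],None,fx=5,fy=5)
o=np.zeros((375,800,3),np.uint8);o[:,:600]=a;o[:235,600:]=b
cv2.imwrite("pics/crop.png",o)
E
python3 m.py
```

```text
390 239 [ 0.414 -0.377  0.045]
447 232 [ 0.446 -0.586  0.072]
197 233 [0.415 0.352 0.043]
291 205 [ 0.528 -0.004  0.101]
291 220 [ 0.471 -0.008  0.141]
level scene 229 c 417.6 -379.9 size 36.1 185.4 ang 77.9 z med/max 0.044 0.0523
big scene 656 c 449.1 -593.3 size 49.1 249.9 ang 56.5 z med/max 0.0538 0.0656
jar scene 327 c 421.3 357.8 size 78.5 62.0 ang 73.4 z med/max 0.0435 0.0568
jartop scene 175 c 421.8 357.3 size 77.7 60.8 ang 70.0 z med/max 0.049 0.0568
lid scene 2929 c 544.5 -6.2 size 225.4 320.9 ang 0.8 z med/max 0.1036 0.1119
knob scene 52 c 472.4 -6.4 size 24.9 27.5 ang 88.4 z med/max 0.1437 0.1506
table scene 9401 c 600.1 50.0 size 599.9 599.8 ang 90.0 z med/max -0.0001 0.004
level top 339 c 417.8 -374.6 size 27.7 178.8 ang 76.7 z med/max 0.0437 0.0597
big top 740 c 447.6 -591.8 size 40.1 247.3 ang 57.2 z med/max 0.0586 0.0738
jar top 283 c 411.0 351.3 size 104.3 148.4 ang 3.3 z med/max 0.0475 0.0652
jartop top 224 c 418.7 360.3 size 77.6 50.5 ang 77.0 z med/max 0.0488 0.0652
lid top 4168 c 546.0 -0.7 size 212.4 320.6 ang 1.5 z med/max 0.1023 0.112
knob top 49 c 469.1 -2.8 size 24.9 25.3 ang 0.8 z med/max 0.144 0.1543
table top 14523 c 599.9 50.0 size 599.9 599.8 ang 90.0 z med/max -0.0016 0.004
```

View pics/crop.png

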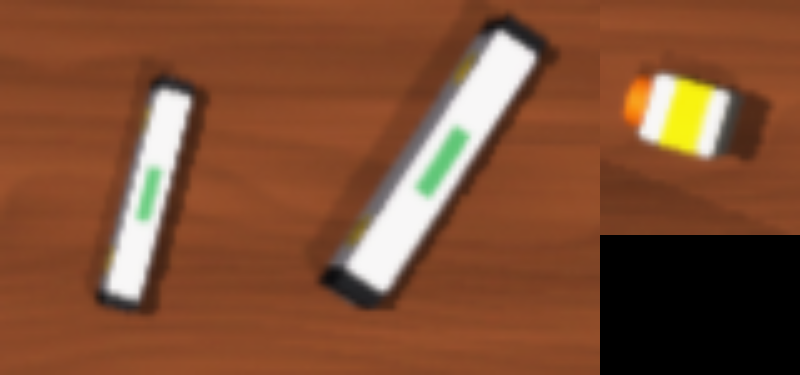

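The crop confirms it: the bar at (390,239) measures 180 x 27 mm, so it is the level, while the other is 248 x 40 mm. Next I'll take wrist views over the jar and the chest, then open the lid.

```bash
cat >> h.py <<'E'
pi=np.pi
from scipy.spatial.transform import Rotation as Ro
def rpy(d,y):
    "tool z along d, closing axis along y"
    d=np.array(d,float);d/=np.linalg.norm(d);y=np.array(y,float);y-=d*(y@d);y/=np.linalg.norm(y)
    return Ro.from_matrix(np.stack([np.cross(y,d),y,d],1)).as_euler("xyz")
def best(p,d,y):
    q0=np.array(bot.get_qpos());o=[]
    for s in(1,-1):
        e=rpy(d,s*np.array(y,float));q=bot.solve_ik(p,e)
        if q is not None:o.append((np.abs(np.array(q)-q0).max(),e))
    return min(o,key=lambda t:t[0])[1] if o else None
def tcp(g,d):
    "TCP position for the grasp point at g, tool axis d"
    d=np.array(d,float);return np.array(g)+.011*d/np.linalg.norm(d)
def rect(q,tag):
    (cx,cy),(a,b),t=cv2.minAreaRect((q[:,:2]*1000).astype(np.float32))
    print(tag,len(q),"c",round(cx,1),round(cy,1),"size",round(a,1),round(b,1),"ang",round(t,1),"z",np.percentile(q[:,2],[5,50,95]).round(4))
def sel(P,x0,x1,y0,y1,z0,z1):
    p=P.reshape(-1,3);return p[(p[:,0]>x0)&(p[:,0]<x1)&(p[:,1]>y0)&(p[:,1]<y1)&(p[:,2]>z0)&(p[:,2]<z1)]
D=[0,0,-1]
E
python3 - <<'E'
from h import *
p=[.40,.36,.30];e=best(p,D,[1,0,0]);bot.goto(p,e)
c=bot.read_camera("wrist");P=cloud(c);rect(sel(P,.3,.55,.25,.5,.04,.07),"jar body top");rect(sel(P,.3,.55,.25,.5,.012,.07),"jar")
cam=np.array(c["pose"])[:3,3];print("cam",cam.round(3))
p=[.46,0,.36];e=best(p,D,[0,1,0]);bot.goto(p,e)
c=bot.read_camera("wrist");P=cloud(c);cv2.imwrite("pics/w1.png",c["color"]);rect(sel(P,.35,.7,-.3,.3,.130,.16),"knob");q=sel(P,.35,.7,-.3,.3,.093,.112);rect(q,"lid")
f=[q[(abs(q[:,1]-y)<.01),0].min().round(4) for y in(-.12,-.06,.06,.12) if (abs(q[:,1]-y)<.01).any()];print("front edge",f)
print(bot.get_time_s(),bot.get_qpos(),e)
# lid path IK check
for th in np.linspace(0,1.83,7):
    g=[.621+.15*-np.cos(th)+.043*np.sin(th),-.004,.0955+.15*np.sin(th)+.043*np.cos(th)]
    print(th.round(2),bot.solve_ik(tcp(g,D),e) is not None)
E
```

```text
jar body top 1910 c 419.2 359.4 size 75.7 50.5 ang 75.5 z [0.0423 0.0492 0.0506]
jar 2130 c 419.2 359.4 size 75.9 50.4 ang 75.7 z [0.0349 0.049  0.0506]
cam [0.401 0.427 0.461]
knob 428 c 470.1 -6.5 size 26.5 26.5 ang 70.6 z [0.1427 0.1456 0.147 ]
lid 36000 c 547.0 -5.3 size 215.5 320.5 ang 0.9 z [0.1014 0.1028 0.1042]
front edge [np.float64(0.4422), np.float64(0.4408), np.float64(0.4392), np.float64(0.4376)]
2.8 [-1.14965425e-01 -3.55477123e-01  1.86298675e+00  3.03657101e-04
  1.63478942e+00  1.45371271e+00] [3.14159265 0.         0.        ]
0.0 True
0.3 True
0.61 True
0.92 True
1.22 True
1.52 True
1.83 True
```

View pics/w1.png

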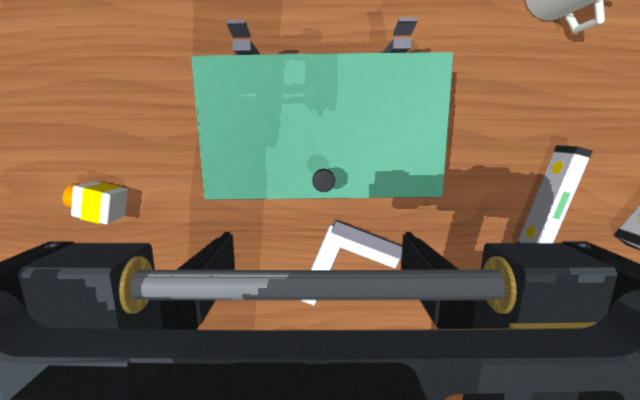

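The wrist view shows the shut lid (193-452, 53-198), with its knob at (323,180) and the level's near end at the right (560,190). The chest centre comes out at (0.530, -0.005) with a yaw of 0.019. Opening the lid now.

```bash
cat >> h.py <<'E'
PSI=.019;CX=np.array([np.cos(PSI),np.sin(PSI),0]);CY=np.array([-np.sin(PSI),np.cos(PSI),0]);C0=np.array([.530,-.0053,0])
def ch(x,y,z): return C0+x*CX+y*CY+np.array([0,0,z])
E
python3 - <<'E'
from h import *
knob=lambda th: ch(.09-.15*np.cos(th)+.043*np.sin(th),0,.0955+.15*np.sin(th)+.043*np.cos(th))
k=knob(0);e=best(tcp(k+[0,0,.05],D),D,CY)
bot.goto(tcp(k+[0,0,.05],D),e);bot.servo_line(tcp(k,D),velocity=.1);bot.gripper_close()
print("grip",bot.get_opening(),bot.get_grasp_force(),bot.get_contact_force())
for i,th in enumerate(np.linspace(0,1.80,13)[1:]):
    bot.servo_line(tcp(knob(th),D),velocity=.09)
    if i%3==2: print(th,np.round(bot.get_contact_force(),1),bot.get_opening(),bot.get_time_s())
    if np.linalg.norm(bot.get_contact_force())>60: print("stop",th);break
c=bot.read_camera("scene");cv2.imwrite("pics/s1.png",c["color"][120:300,180:500])
E
```

```text
grip 0.284069964588103 29.999849991872907 [-0.15513601  1.60001479  0.73682574]
0.44999999999999996 [-1.6  2.7 -1.9] 0.28110482593346725 6.5167
0.8999999999999999 [-1.9  0.7 -1.5] 0.28568817484276693 7.7417
1.3499999999999999 [-1.4 -4.1  1.4] 0.2798089955439166 8.9667
1.8 [ 1.9 -5.3  2. ] 0.28305423744505054 10.1917
```

View pics/s1.png

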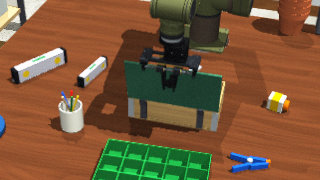

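The crop shows the lid held fully back. I'll let go of it and look at the level from above.

```bash
python3 - <<'E'
from h import *
bot.release()
p=np.array(bot.get_ee_pos());bot.servo_line(p+[0,0,.13],velocity=.25)
t=np.radians(-12.5);n=[-np.sin(t),np.cos(t),0]
p=[.40,-.375,.28];e=best(p,D,n);print(e);bot.goto(p,e)
c=bot.read_camera("wrist");P=cloud(c)
rect(sel(P,.3,.55,-.47,-.28,.038,.06),"level")
# lid angle from top camera
T=cloud(bot.read_camera("top"));q=sel(T,.6,.75,-.1,.1,.12,.35);print("lid pts z max",q[:,2].max(),q[q[:,2].argmax()]); q=sel(T,.3,.55,-.47,-.28,.038,.06);rect(q,"level top")
w=sel(T,.42,.63,-.2,.2,-.01,.03);rect(w,"floor")
print(bot.get_time_s())
E
```

```text
[ 3.14159265  0.         -0.21816616]
level 2997 c 417.5 -378.0 size 26.4 179.3 ang 76.6 z [0.0429 0.0443 0.0457]
lid pts z max 0.2759948605800595 [ 0.66860029 -0.00185313  0.27599486]
level top 131 c 418.8 -375.2 size 26.0 177.2 ang 77.2 z [0.039  0.0445 0.051 ]
floor 4691 c 524.8 -0.1 size 209.7 399.9 ang 0.0 z [-0.0051  0.0054  0.0149]
13.9667
```

```bash
python3 - <<'E'
from h import *
t=np.radians(-13.3);n=[-np.sin(t),np.cos(t),0]
g=np.array([.4178,-.3775,.036]);e=best(tcp(g,D),D,n)
bot.goto(tcp(g+[0,0,.06],D),e);bot.servo_line(tcp(g,D),velocity=.12);bot.gripper_close()
print("grip",bot.get_opening()*95,bot.get_grasp_force(),np.round(bot.get_contact_force(),1))
bot.servo_line(tcp(g+[0,0,.17],D),velocity=.2)
print(bot.get_opening()*95,np.round(bot.get_contact_force(),1))
f=ch(-.010,-.048,.044);e=best(tcp(f+[0,0,.15],D),D,CX)
bot.goto(tcp(f+[0,0,.15],D),e)
bot.servo_line(tcp(f+[0,0,.01],D),velocity=.15)
for dz in np.arange(.008,-.005,-.002):
    bot.servo_line(tcp(f+[0,0,dz],D),velocity=.04)
    F=np.array(bot.get_contact_force());print(round(dz,3),F.round(1))
    if F[2]>2: break
bot.release();bot.servo_line(tcp(f+[0,0,.2],D),velocity=.2)
c=bot.read_camera("top");cv2.imwrite("pics/t2.png",c["color"])
print(bot.get_time_s())
# jar IK options
a=np.array([np.cos(np.radians(75.6)),np.sin(np.radians(75.6)),0]);s=np.cross([0,0,1],a)
for phi in(30,40,50,60):
    r=np.radians(phi);d=-a*np.sin(r)+np.array(D)*np.cos(r)
    g=np.array([.4192,.3594,.027])+.008*a
    e1=best(tcp(g,d),d,s);e1b=best(tcp(g-.1*d,d),d,s)
    out=[]
    for yaw in range(-120,151,30):
        h=np.array([np.cos(np.radians(yaw)),np.sin(np.radians(yaw)),0]);d2=h*np.cos(r)+np.array(D)*np.sin(r)
        if best(tcp([.42,.30,.048],d2),d2,np.cross([0,0,1],h)) is not None: out.append(yaw)
    print(phi,e1 is not None,e1b is not None,out)
E
```

```text
grip 25.467934153651303 29.9970343708992 [-1.7 -0.7  0.2]
25.76157686615325 [-1.1  0.4 -2.8]
0.008 [-0.9  0.2 -1.9]
0.006 [ 0.4 -0.2 -1.3]
0.004 [-0.4 -0.1 -2.1]
0.002 [-0.3  0.1 -3.2]
0.0 [ 0.5  0.4 -1.9]
-0.002 [-6.1  1.2 10.1]
23.7917
30 True True [-120, -90, -60, -30, 60, 90, 120, 150]
40 True True [-120, -90, -60, -30, 60, 90, 120, 150]
50 True True [-120, -90, -60, -30, 0, 60, 90, 120, 150]
60 True True [-120, -90, -60, -30, 0, 30, 60, 90, 120, 150]
```

View pics/t2.png

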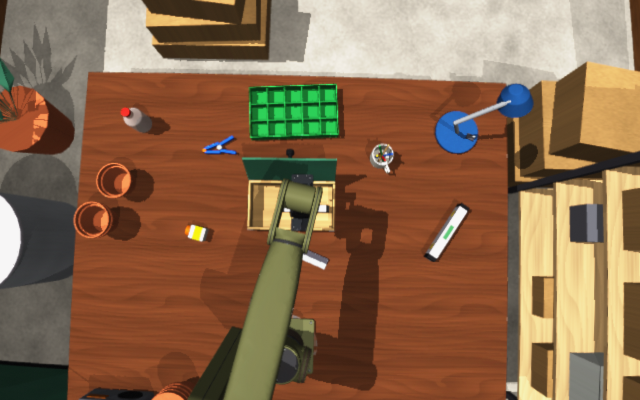

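The view shows the level in the chest at about (312,208), the lid open at (290,168), and the mug and clip undisturbed. Next I'll pick the jar with the tool tilted and stand it on the counter. From there I can re-grip it from above.

```bash
python3 - <<'E'
from h import *
Z=np.array([0,0,1.]);al=np.radians(75.6)
a=np.array([np.cos(al),np.sin(al),0]);s=np.cross(Z,a);r=np.radians(50)
d=-a*np.sin(r)-Z*np.cos(r);d2=a*np.cos(r)-Z*np.sin(r)
g=np.array([.4192,.3594,.027])+.005*a
p0=tcp(g-.1*d+.12*Z,d);e=best(p0,d,s);bot.goto(p0,e)
bot.servo_line(tcp(g-.09*d,d),velocity=.25);bot.servo_line(tcp(g,d),velocity=.1);bot.gripper_close()
print("grip",bot.get_opening()*95,bot.get_grasp_force(),np.round(bot.get_contact_force(),1),bot.get_time_s())
bot.servo_line(tcp(g+.12*Z,d),velocity=.2)
# same closing-axis sign as e: rotate about s by the same hand turn
R1=Ro.from_euler("xyz",e).as_matrix();e2=rpy(d2,R1[:,1])
f=np.array([.42,.31,.043])
print("ik",bot.solve_ik(tcp(f+.12*Z,d2),e2) is not None,bot.solve_ik(tcp(f,d2),e2) is not None)
bot.goto(tcp(f+.12*Z,d2),e2)
bot.servo_line(tcp(f+.012*Z,d2),velocity=.15)
print(bot.get_opening()*95,np.round(bot.get_contact_force(),1))
for dz in np.arange(.010,-.007,-.002):
    bot.servo_line(tcp(f+dz*Z,d2),velocity=.04)
    F=np.array(bot.get_contact_force());print(round(dz,3),F.round(1))
    if F[2]>3: break
print(bot.get_time_s())
c=bot.read_camera("scene");cv2.imwrite("pics/s3.png",cv2.resize(c["color"][130:270,380:580],None,fx=3,fy=3))
E
```

```text
grip 49.58359648498106 29.99985158443451 [-0.9  0.5  0.7] 28.1
ik True True
49.712832355970775 [-0.2 -0.1 -1.9]
0.01 [ 1.   0.  -2.2]
0.008 [ 0.2  0.4 -3.4]
0.006 [ 0.6 -0.2 -2.6]
0.004 [ 0.8  0.2 -2.5]
0.002 [ 0.2 -0.1 -2.4]
0.0 [ 0.5  0.8 -0.3]
-0.002 [-3.  -1.6 10.6]
32.5583
```

View pics/s3.png

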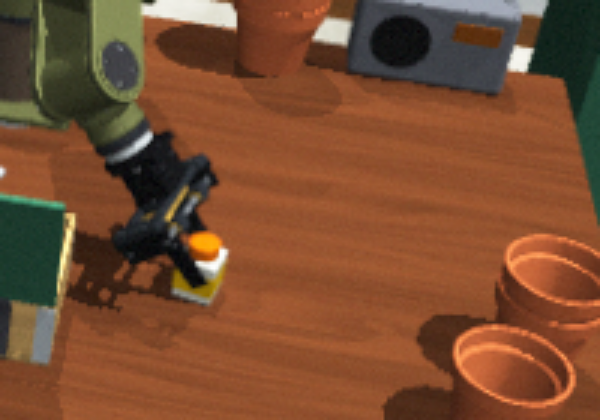

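The crop shows the jar upright, with its orange cap on top at (205,246). I'll release it, measure it from above, re-grip it and place it.

```bash
python3 - <<'E'
from h import *
Z=np.array([0,0,1.]);al=np.radians(75.6)
a=np.array([np.cos(al),np.sin(al),0]);s=np.cross(Z,a);r=np.radians(50);d2=a*np.cos(r)-Z*np.sin(r)
bot.release();p=np.array(bot.get_ee_pos());bot.servo_line(p-.11*d2,velocity=.2)
h=np.array([.42,.312,.22]);e=best(h,D,s);bot.goto(h,e)
P=cloud(bot.read_camera("wrist"));rect(sel(P,.35,.5,.23,.4,.05,.1),"jar");rect(sel(P,.35,.5,.23,.4,.068,.1),"cap");rect(sel(P,.35,.5,.23,.4,.05,.066),"body top")
T=cloud(bot.read_camera("top"));q=sel(T,.445,.615,-.17,.16,.035,.07);rect(q,"level in chest")
print(bot.get_time_s())
E
```

```text
jar 2292 c 423.7 313.0 size 49.4 49.5 ang 75.2 z [0.0557 0.0742 0.0762]
cap 1274 c 423.4 312.8 size 38.9 39.0 ang 19.5 z [0.0738 0.0753 0.0764]
body top 1007 c 423.7 313.0 size 49.4 49.5 ang 75.2 z [0.0544 0.057  0.0585]
level in chest 496 c 531.7 -1.4 size 163.9 306.1 ang 1.0 z [0.0397 0.0524 0.0644]
35.175
```

```bash
python3 - <<'E'
from h import *
Z=np.array([0,0,1.]);al=np.radians(75.3)
s=np.cross(Z,[np.cos(al),np.sin(al),0])
g=np.array([.4235,.3129,.050]);e=best(tcp(g,D),D,s)
bot.goto(tcp(g+.06*Z,D),e);bot.servo_line(tcp(g,D),velocity=.12);bot.gripper_close()
print("grip",bot.get_opening()*95,np.round(bot.get_contact_force(),1))
bot.servo_line(tcp(g+.17*Z,D),velocity=.2)
f=ch(-.010,.094,.058);e=best(tcp(f+.15*Z,D),D,CX);bot.goto(tcp(f+.15*Z,D),e)
bot.servo_line(tcp(f+.012*Z,D),velocity=.15)
for dz in np.arange(.008,-.007,-.002):
    bot.servo_line(tcp(f+dz*Z,D),velocity=.04)
    F=np.array(bot.get_contact_force());print(round(dz,3),F.round(1))
    if F[2]>3: break
bot.release();bot.servo_line(tcp(f+.2*Z,D),velocity=.2)
h=[.40,.40,.35];bot.goto(h,best(h,D,CX))
print(bot.get_time_s())
c=bot.read_camera("top");cv2.imwrite("pics/t4.png",cv2.resize(c["color"][130:270,180:420],None,fx=3,fy=3))
P=cloud(c);rect(sel(P,.46,.6,.04,.135,.077,.1),"cap");rect(sel(P,.46,.6,-.145,.055,.045,.066),"level")
q=sel(P,.6,.75,-.1,.1,.12,.35);print("lid top",q[q[:,2].argmax()].round(3))
E
```

```text
grip 49.83273895232238 [-1.3  0.1  0.8]
0.008 [-0.5  0.4 -3.2]
0.006 [-0.4  0.8 -2.3]
0.004 [ 0.2 -0.1 -2.5]
0.002 [-0.4 -0.3 -2.4]
0.0 [ 0.5  0.4 -1.6]
-0.002 [-6.1 -0.4 10.5]
45.075
cap 81 c 520.4 88.5 size 39.9 34.9 ang 88.6 z [0.0783 0.084  0.0912]
level 312 c 523.4 -51.7 size 26.7 177.6 ang 1.2 z [0.0461 0.0523 0.0599]
lid top [0.667 0.062 0.275]
```

View pics/t4.png

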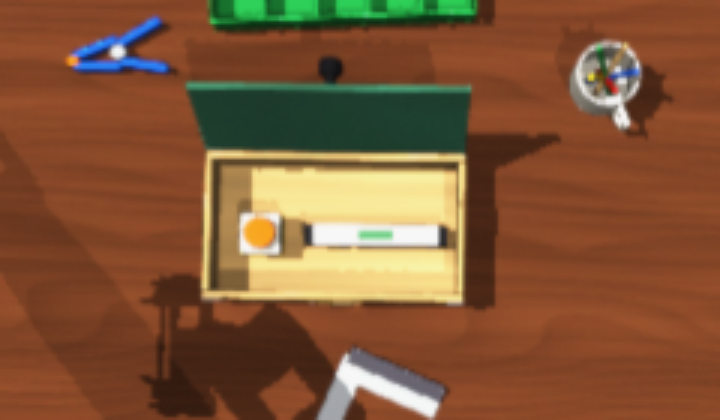

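The crop shows the jar upright in the chest (260,233) with its cap on top, and the level on the floor at (375,235). The lid is open on its stop, and the mug and clip are where they were.

```bash
python3 -c "
from cell import bot
print(bot.finish_job())"
```

```text
the job is handed in; nothing more can be done
None
```

The job is handed in at about 45 s of the 72 s: the lid rests open on its stop, the level is on the chest floor (standing on its long narrow edge, as I found it, not on its wide face), the jar stands beside it with its cap on top, and the mug and clip were not touched.

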